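Reset and start the plate-polishing turntable

TASK

The polishing turntable has tripped. On its control box press the blue reset button fully down and let it come back up, then press the green start button fully down and let it come back up. Do not press the red stop button, and leave the brass plate beside the box where it lies.

Things in the scene. Friction and masses are not known exactly. Their poses are not given: they have to be found in the camera images.
- reset_top (a point): The blue RESET button, round and flat-topped, 40 mm across, moving straight down in a fixed black collar 56 mm across. The point is the centre of its top face (z up), 79 mm above the bench and 12 mm above the collar when up. Travel 8 mm to a hard stop; its spring resists with 1.2 N at first, 4 N fully down, and pushes it back up by itself when let go.
- start_top (a point): The green START button, same shape, size, height, travel and spring as the blue one; the point is the centre of its top face. The light-grey control box under the buttons (110 x 300 mm, 55 mm high, fixed to the bench) carries all three in one row along its length, 90 mm apart.
- stop_top (a point): The red STOP button, same shape and size, in the same row; the point is the centre of its top face. Not to be pressed. Which colour has which place in the row varies, and so do the box's place and yaw.
- plate: A loose round brass plate, 170 mm across and 16 mm high, lying flat on the bench at the right-hand (-y) end of the control box; its origin is the centre of its underside. To be left where it lies.
Not all that is in view belongs to the job. There is more than one size of the plate; the job needs the smallest.

How it is judged:
On the way, in this order (a step that is already met when the one before it is completed fails the run):
1. the blue reset button is pressed fully down (distance of reset_top from where it was at the start of the episode above 0.0065 m and distance of start_top from where it was at the start of the episode below 0.0015 m), for 0.05 s.
2. the blue reset button is back up (distance of reset_top from where it was at the start of the episode below 0.0015 m), for 0.05 s.
3. then the green start button is pressed fully down, with the blue one up (distance of start_top from where it was at the start of the episode above 0.0065 m and distance of reset_top from where it was at the start of the episode below 0.0015 m), for 0.05 s.
4. the green start button is back up (distance of start_top from where it was at the start of the episode below 0.0015 m), for 0.05 s.
At the end, for the whole second after the job is handed in: After reset and then start have each been pressed down at least 6.5 mm of their 8 mm and released, all three buttons are up (within 1.5 mm) and the brass plate is at rest within 15 mm of where it began (distance of each of reset_top, start_top, stop_top from where it was at the start of the episode below 0.0015 m and distance of plate from where it was at the start of the episode below 0.015 m and linear speed of plate below 0.02 m/s); the robot touches nothing.
It fails at once if the red stop button is pressed (more than 2 mm) (distance of stop_top from where it was at the start of the episode above 0.002 m).
It fails at once if the brass plate is shifted by more than 15 mm (distance of plate from where it was at the start of the episode above 0.015 m).
It also fails if it takes over 29 s, if anything falls off the work surface, if the arm or the gripper's body presses on something with over 40 N, if the wrist force passes 120 N, or if a joint passes its speed limit or range.

ROBOT

A 7-joint arm with a two-finger parallel gripper is mounted at the origin on the work surface. World frame = base frame: x ahead of the robot, y to its left, z up, the work surface at z = 0. Lengths are in m, angles in rad, forces in N, time in s.
With the tool pointing down it reaches from about 0.425 to 0.875 m from the base axis. Payload 4.7 kg.
Tool frame: the origin (TCP) lies at the very end of the fingers, on their centre line; the grasp point (between the pads) lies behind it (ctrl.tcp_to_grasp is the y of the grasp point in the tool frame, in m); y points along the fingers, x is the direction in which the jaws open and shut, and the axes are right-handed (so a half turn about y gives the same grasp; the last joint's range is limited). The gripper opens to 87 mm and grips with 3 to 60 N. Pads are 19 mm wide; open, the fingers measure 117 mm over their backs; the gripper's body (75 mm by 190 mm) begins 51 mm behind the grasp point.
Start: joints at [1.273, 0.321, -0.07, 1.45, 0.023, 1.371, -0.057], TCP at [0.199, -0.619, 0.223] pointing down, gripper open.
Joint ranges: [-2.86, 2.86], [-0.3, 2.09], [-1.38, 1.24], [0.06, 2.45], [-1.56, 4.7], [0.09, 2.05], [-2.69, 2.69]. Speed limits (rad/s): [2.57, 2.57, 3.14, 3.14, 3.14, 3.14, 3.14].

INTERFACE

Orientations are given as a rotation vector (axis times angle).
In Python, from bench import ctrl, get_image, workorder gives the robot as it stands.
- The arm moves only by the tool drive_tool, never from a script. Its argument "increments" is text: rows parted by semicolons, each of 5 numbers parted by spaces: the shift along the tool's x, y, z in mm, then the turn about the tool's y in degrees, then the closure in counts, from 0 (fully open) to 255 (shut). In form: tx ty tz yaw fingers; .... A call has 1 to 20 rows; each row shifts and turns the commanded pose from where the row before left it, along the tool's axes as they then stand; what a row does not reach is not made up. A row lasts 1/8 s, in which the tool goes at most 62.5 mm and 10.7 degrees, less where a joint would pass 70% of its speed; a pose out of reach is approached as far as the arm can. A call is refused whole if a number of a shift passes 62.5 or a number of a turn 10.7, either way. A call with a gripper value outside its range is refused whole. The fingers move at their own pace and stop on an object; "squeeze" is the grip in N (left out, the last holds). Time passes only in rows, so rows that do not move let the fingers close. It gives the time, the measured TCP pose, the force and the opening at its end, in the units of the state.
- ctrl.get_state(): the state, without advancing time (a new reading comes with each control period).
- get_image(name): name is "scene" or "side" or "wrist"; returns a dict with "img" (480x640x3 uint8, red, green, blue), "mtx" (3x3 intrinsics, pixels), "camera_from_world" (4x4, takes a point from world to camera coordinates). Camera axes: x right, y up, looking along -z (the intrinsics and any distortion apply to the point x, -y, -z); pixel columns grow to the right and rows downward; lengths in m; the calibration is good to about 2 mm. A picture is of the moment at which its call begins. There is no depth.
- workorder.close_job(): hands the job in, once; it reports no verdict.
The state is a dict: "time": time; "joint_positions": joint angles; "qd": joint speeds; "joint_torque": joint torques, N m; "position": TCP position; "tool_rot": TCP orientation; "ft_force": force on the tool from outside, world axes, zero at the start; "torque": the same for the moment, N m; "grip_width": opening from 0.0 (shut) to 1.0 (fully open).
Only numpy, scipy, OpenCV 4.12 (cv2) and the standard library are available. Lean on these libraries where they do the work, as an engineer would, in place of code of your own. Each camera call takes 0.05 s, during which the arm holds its last target.

## Working session

There is one attempt and no reset: what is moved stays moved. The work goes in short steps, Python scripts to look and compute and a tool call to move; the robot and the scene stay as the last step left them, time stands still between calls to the robot, and variables do not carry over. Pictures are saved under pics/ and viewed, and the job is handed in when it is done.

Besides the shell and the picture viewer there is one more tool, called by a JSON object that holds its "op" and its "data". drive_tool: Moves the arm, as the interface text tells. Its arguments: {"type":"object","properties":{"increments":{"type":"string"},"squeeze":{"type":"number"}},"required":["increments"]}

```bash
mkdir -p pics; ls
python3 - <<'E'
from bench import ctrl,get_image
import cv2
s=ctrl.get_state()
for k in ['time','position','tool_rot','ft_force','grip_width']: print(k,s[k])
print(ctrl.tcp_to_grasp)
for n in ['scene','side','wrist']:
    d=get_image(n); cv2.imwrite(f'pics/{n}0.png',d['img'][:,:,::-1])
E
```

```text
pics
time 0.0
position [ 0.19920559 -0.618146    0.2214586 ]
tool_rot [-1.33968883  0.97759579 -0.9749919 ]
ft_force [-0.06603168  0.58870176 -0.57574085]
grip_width 1.0019044688863692
-0.0187
```

View pics/scene0.png

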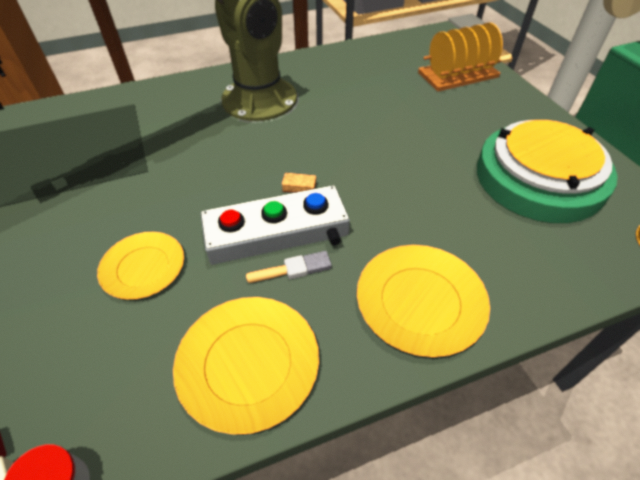

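View pics/side0.png

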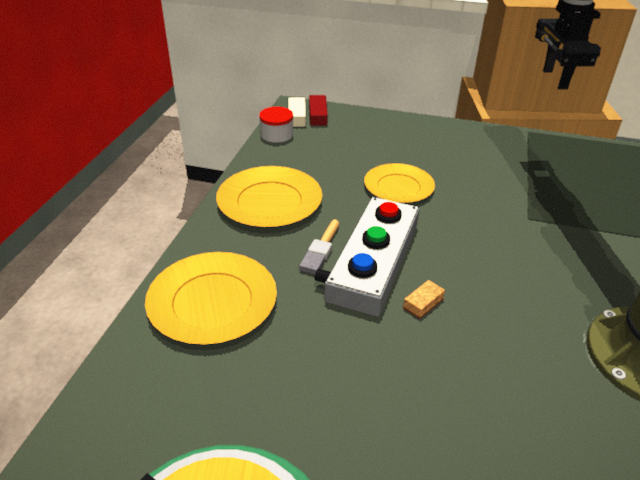

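View pics/wrist0.png

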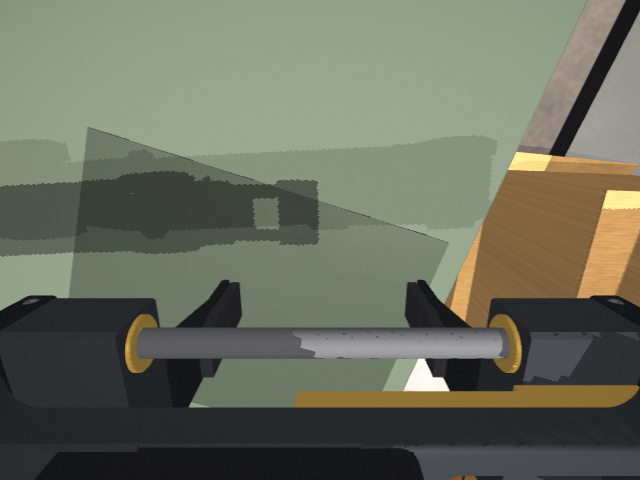

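The scene view has red at (231,219), green at (273,211) and blue at (316,203). The side view has red at (388,211), green at (376,236) and blue at (363,263). There is also a dark quadrilateral near the gripper, a sheet or a shadow, which I'll triangulate.

```bash
cat > h.py <<'E'
import numpy as np,cv2
def ray(d,p):
    K=np.array(d['mtx']);T=np.array(d['camera_from_world'])
    u=cv2.undistortPoints(np.array([[p]],float),K,np.array(d['dist']) if 'dist' in d else None)[0,0]
    v=T[:3,:3].T@np.array([u[0],-u[1],-1]); return -T[:3,:3].T@T[:3,3],v/np.linalg.norm(v)
def plane(d,p,z):
    o,v=ray(d,p); return o+v*(z-o[2])/v[2]
def tri(a,p,b,q):
    o1,v1=ray(a,p);o2,v2=ray(b,q)
    t=np.linalg.lstsq(np.c_[v1,-v2],o2-o1,rcond=None)[0]
    A=o1+t[0]*v1;B=o2+t[1]*v2; return (A+B)/2,np.linalg.norm(A-B)
E
python3 - <<'E'
from bench import get_image
from h import *
np.set_printoptions(precision=4,suppress=True)
D={n:get_image(n) for n in('scene','side')}
print([ (k, type(v)) for k,v in D['scene'].items()])
roi={'scene':(195,355,180,265),'side':(320,425,190,310)}
C={}
for n,d in D.items():
    h=cv2.cvtColor(d['img'],cv2.COLOR_RGB2HSV)
    for c,rs in dict(red=[(0,8),(172,180)],green=[(50,85)],blue=[(100,130)]).items():
        m=np.zeros(h.shape[:2],np.uint8)
        for a,b in rs: m|=cv2.inRange(h,(a,120,60 if n else 0),(b,255,255))
        x0,x1,y0,y1=roi[n]; r=np.zeros_like(m); r[y0:y1,x0:x1]=m[y0:y1,x0:x1]
        cs,_=cv2.findContours(r,cv2.RETR_EXTERNAL,cv2.CHAIN_APPROX_NONE)
        k=max(cs,key=cv2.contourArea); M=cv2.moments(k); p=(M['m10']/M['m00'],M['m01']/M['m00'])
        C[n,c]=p; print(n,c,np.array(p),cv2.contourArea(k),cv2.boundingRect(k),plane(d,p,.077))
for c in('red','green','blue'): print(c,*tri(D['scene'],C['scene',c],D['side'],C['side',c]))
for p,q in [((140,105),(527,225)),((145,180),(527,135)),((140,105),(527,135)),((145,180),(527,225))]:
    print(p,q,*tri(D['scene'],p,D['side'],q), plane(D['scene'],p,0),plane(D['side'],q,0))
E
```

```text
[('img', <class 'numpy.ndarray'>), ('mtx', <class 'numpy.ndarray'>), ('camera_from_world', <class 'numpy.ndarray'>)]
scene red [229.7142 217.8714] 273.5 (219, 209, 22, 18) [ 0.5169 -0.2015  0.077 ]
scene green [273.0022 209.2284] 232.0 (263, 201, 21, 17) [ 0.5256 -0.113   0.077 ]
scene blue [315.0458 200.9979] 240.0 (305, 193, 21, 17) [ 0.5348 -0.0244  0.077 ]
side red [388.2977 209.2394] 220.0 (379, 202, 20, 15) [ 0.5092 -0.1899  0.077 ]
side green [376.2158 234.157 ] 232.5 (367, 227, 20, 16) [ 0.5174 -0.1009  0.077 ]
side blue [362.3794 261.866 ] 286.0 (352, 253, 22, 18) [ 0.5263 -0.0122  0.077 ]
red [ 0.5101 -0.2008  0.0694] 0.0008361876507026953
green [ 0.5185 -0.1112  0.0691] 0.0007413642067190726
blue [ 0.5276 -0.0215  0.069 ] 0.0005745402926580768
(140, 105) (527, 225) [ 0.1977 -0.2836  0.1035] 0.1334069146018471 [-0.0969 -0.3355  0.    ] [ 0.2135 -0.3245  0.    ]
(145, 180) (527, 135) [ 0.2952 -0.3715  0.1286] 0.1424846463587967 [ 0.2421 -0.3604  0.    ] [ 0.2136 -0.7476  0.    ]
(140, 105) (527, 135) [ 0.2677 -0.311   0.2191] 0.01392427487536333 [-0.0969 -0.3355  0.    ] [ 0.2136 -0.7476  0.    ]
(145, 180) (527, 225) [ 0.2069 -0.3648 -0.0284] 0.0004545218413117819 [ 0.2421 -0.3604  0.    ] [ 0.2135 -0.3245  0.    ]
```

Run:
```python
from bench import get_image,ctrl
from h import *
np.set_printoptions(precision=4,suppress=True)
d=get_image('wrist')
for p in [(88,128),(448,242),(70,290),(390,385)]: print(p,plane(d,p,0))
s=ctrl.get_state()
print(cv2.Rodrigues(np.array(s['tool_rot']))[0])
im=get_image('scene')['img'][:,:,::-1]; cv2.imwrite('pics/z1.png',cv2.resize(im[80:230,0:200],None,fx=4,fy=4)[:600])
im=get_image('side')['img'][:,:,::-1]; cv2.imwrite('pics/z2.png',cv2.resize(im[0:300,440:640],None,fx=2,fy=2))
```

```text
(88, 128) [ 0.2094 -0.3512  0.    ]
(448, 242) [ 0.2107 -0.7706  0.    ]
(70, 290) [ 0.0099 -0.3515  0.    ]
(390, 385) [ 0.0003 -0.7789  0.    ]
[[ 0.3068 -0.0003  0.9518]
 [-0.9518  0.0006  0.3068]
 [-0.0006 -1.     -0.0001]]
```

View pics/z1.png

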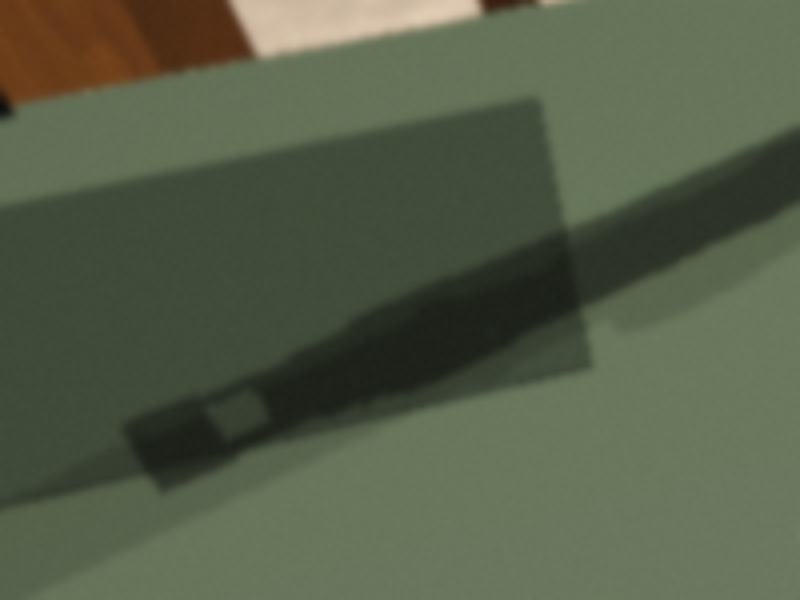

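View pics/z2.png

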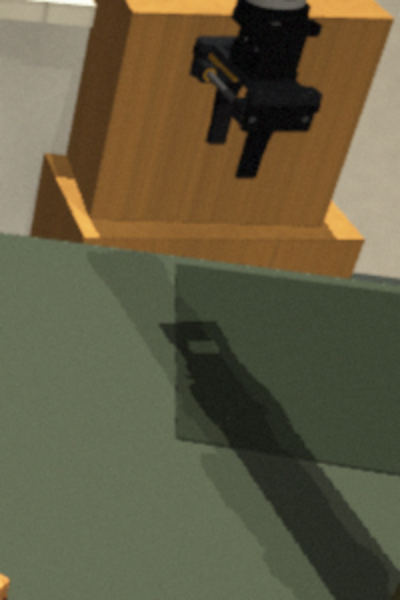

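The dark patch is only a flat shadow on the bench. I'll bring the wrist camera near the box and close the fingers on the way.

{"op": "drive_tool", "data": {"increments": "-40 -3 38 0 255;-40 -3 38 0 255;-40 -3 38 0 255;-40 -3 38 0 255;-40 -3 38 0 255;-40 -3 38 0 255;-40 -3 38 0 255;-40 -3 38 0 255;-40 -3 38 0 255;-40 -3 38 0 255;0 0 0 0 255;0 0 0 0 255", "squeeze": 20}}

```text
time: 1.9
position: [0.4381, -0.1219, 0.2526]
tool_rot: [-1.342, 0.976, -0.977]
ft_force: [-0.6, -0.8, 0.0]
grip_width: 0.008
```

Run:
```python
from bench import get_image,ctrl
import cv2
s=ctrl.get_state()
for k in ['time','position','tool_rot','ft_force','grip_width','qd']: print(k,s[k])
cv2.imwrite('pics/w1.png',get_image('wrist')['img'][:,:,::-1])
```

```text
time 1.9
position [ 0.43810575 -0.1218997   0.25259578]
tool_rot [-1.34161807  0.97623365 -0.97688131]
ft_force [-0.63781411 -0.81558216  0.02849241]
grip_width 0.007559257622520322
qd [ 0.0168156   0.00359576  0.02672273  0.00456261 -0.00046738 -0.00156051
 -0.00119842]
```

View pics/w1.png

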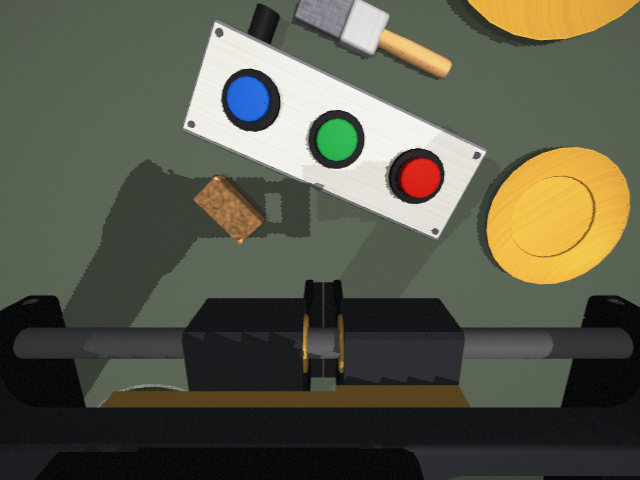

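The wrist view shows blue at (248,98), green at (336,138) and red at (420,177). The small plate is at (557,215).

Run:
```python
from bench import get_image,ctrl
from h import *
np.set_printoptions(precision=4,suppress=True)
d=get_image('wrist');h=cv2.cvtColor(d['img'],cv2.COLOR_RGB2HSV)
s=ctrl.get_state();P=np.array(s['position']);R=cv2.Rodrigues(np.array(s['tool_rot']))[0]
for c,rs in dict(red=[(0,6),(172,180)],green=[(50,85)],blue=[(100,130)]).items():
    m=np.zeros(h.shape[:2],np.uint8)
    for a,b in rs: m|=cv2.inRange(h,(a,140,80),(b,255,255))
    m[:60]=0;m[230:]=0;m[:,:200]=0;m[:,470:]=0
    cs,_=cv2.findContours(m,cv2.RETR_EXTERNAL,cv2.CHAIN_APPROX_NONE)
    k=max(cs,key=cv2.contourArea); (x,y),ax,an=cv2.fitEllipse(k)
    q=plane(d,(x,y),.079); print(c,x,y,ax,q,'tool shift mm',1000*R.T@(q-P))
for p in [(217,22),(485,152),(437,238),(183,128)]: print('corner',plane(d,p,.055))
cs,_=cv2.findContours(cv2.inRange(h[140:290,480:],(18,100,100),(32,255,255)),cv2.RETR_EXTERNAL,cv2.CHAIN_APPROX_NONE)
k=max(cs,key=cv2.contourArea);e=cv2.fitEllipse(k);print('plate',e,plane(d,(e[0][0]+480,e[0][1]+140),.016))
```

```text
red 419.2196350097656 176.51309204101562 (39.268211364746094, 41.03875732421875) [ 0.5101 -0.1988  0.079 ] tool shift mm [ 94.3955 173.3717  45.8244]
green 336.1395263671875 138.7991485595703 (40.39518356323242, 41.87930679321289) [ 0.5187 -0.1107  0.079 ] tool shift mm [ 13.0895 173.3448  80.8411]
blue 247.26690673828125 98.32433319091797 (42.066810607910156, 46.39569091796875) [ 0.5274 -0.0223  0.079 ] tool shift mm [-68.4652 173.3178 116.0789]
corner [0.583  0.0256 0.055 ]
corner [ 0.5531 -0.2604  0.055 ]
corner [ 0.4537 -0.2503  0.055 ]
corner [0.4818 0.0379 0.055 ]
plate ((77.8114242553711, 74.5157241821289), (124.87068176269531, 153.59312438964844), 51.45269012451172) [ 0.5181 -0.3926  0.016 ]
```

{"op": "drive_tool", "data": {"increments": "-34 0 58 0 255;-34 0 58 0 255;0 50 0 0 255;0 50 0 0 255;0 40 0 0 255;0 15 0 0 255;0 0 0 0 255;0 0 0 0 255"}}

```text
time: 3.0
position: [0.523, -0.0286, 0.0993]
tool_rot: [-1.339, 0.975, -0.979]
ft_force: [-0.0, -0.1, 0.4]
grip_width: 0.006
```

Run:
```python
from bench import get_image,ctrl
import cv2,numpy as np
s=ctrl.get_state();print(s['time'],s['position'],s['ft_force'])
a=get_image('scene')['img'][150:270,180:380,::-1];b=get_image('side')['img'][150:310,280:480,::-1]
cv2.imwrite('pics/a1.png',np.hstack([cv2.resize(a,(800,480))[:, :400],cv2.resize(b,(600,480))[:,:400]]) if 0 else np.hstack([cv2.resize(a,(400,240)),cv2.resize(b,(300,240))]))
```

```text
3.0 [ 0.52300241 -0.02858571  0.09928707] [-0.03994891 -0.09945272  0.41025461]
```

View pics/a1.png

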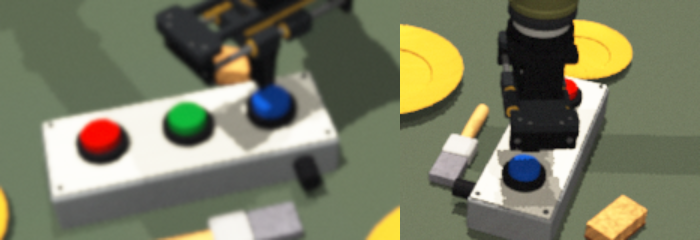

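The over-long first rows were clipped, so I'm correcting by about −5 in x and +6 in z and then starting the descent.

{"op": "drive_tool", "data": {"increments": "-5 0 6 0 255;0 10 0 0 255;0 8 0 0 255;0 3 0 0 255;0 0 0 0 255"}}

```text
time: 3.72
position: [0.5254, -0.0214, 0.0763]
tool_rot: [-1.341, 0.977, -0.976]
ft_force: [-0.2, 0.8, 2.7]
grip_width: 0.006
```

{"op": "drive_tool", "data": {"increments": "0 3 0 0 255;0 2 0 0 255;0 0 0 0 255;0 0 0 0 255"}}

```text
time: 4.22
position: [0.5256, -0.0215, 0.0716]
tool_rot: [-1.341, 0.977, -0.976]
ft_force: [-1.8, 0.7, 3.8]
grip_width: 0.007
```

{"op": "drive_tool", "data": {"increments": "0 1 0 0 255;0 0 0 0 255;0 0 0 0 255"}}

```text
time: 4.6
position: [0.5257, -0.0215, 0.0714]
tool_rot: [-1.341, 0.977, -0.977]
ft_force: [-4.9, 0.2, 9.8]
grip_width: 0.007
```

Run:
```python
from bench import ctrl
s=ctrl.get_state();print(s['time'],s['position'],s['ft_force'])
```

```text
4.6 [ 0.5256605  -0.02151618  0.07135138] [-4.93184812  0.247232    9.77391891]
```

The hard stop is confirmed: force rose to 9.8 N and z stopped. I'm lifting and moving over to green.

{"op": "drive_tool", "data": {"increments": "0 -15 0 0 255;0 -18 0 0 255;0 0 0 0 255;28 0 -11 0 255;28 0 -11 0 255;27 0 -12 0 255;0 0 0 0 255;0 0 0 0 255"}}

```text
time: 5.6
position: [0.5188, -0.1101, 0.1034]
tool_rot: [-1.34, 0.977, -0.976]
ft_force: [1.0, -0.1, 0.6]
grip_width: 0.002
```

Run:
```python
from bench import get_image,ctrl
import cv2,numpy as np
s=ctrl.get_state();print(s['time'],s['position'],s['ft_force'])
a=get_image('scene')['img'][150:270,180:380,::-1];b=get_image('side')['img'][150:310,280:480,::-1]
cv2.imwrite('pics/a2.png',np.hstack([cv2.resize(a,(400,240)),cv2.resize(b,(300,240))]))
```

```text
5.6 [ 0.51881608 -0.11012974  0.10336019] [ 0.9970914  -0.13378793  0.62952396]
```

View pics/a2.png

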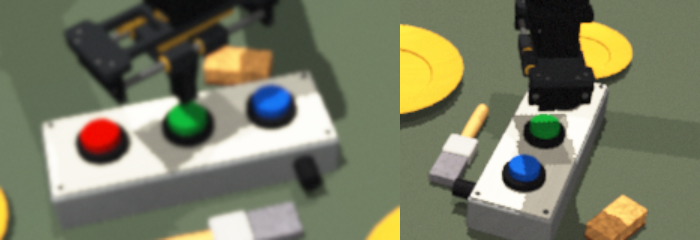

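Blue is back up and the fingertips sit over green at z 0.103. Pressing green.

{"op": "drive_tool", "data": {"increments": "0 14 0 0 255;0 8 0 0 255;0 4 0 0 255;0 3 0 0 255;0 2 0 0 255;0 0 0 0 255;0 0 0 0 255"}}

```text
time: 6.58
position: [0.519, -0.1109, 0.0728]
tool_rot: [-1.341, 0.976, -0.977]
ft_force: [-1.8, 2.0, 3.0]
grip_width: 0.003
```

{"op": "drive_tool", "data": {"increments": "0 2 0 0 255;0 0 0 0 255;0 0 0 0 255"}}

```text
time: 6.95
position: [0.5192, -0.111, 0.0714]
tool_rot: [-1.341, 0.976, -0.977]
ft_force: [-3.7, 1.1, 8.5]
grip_width: 0.004
```

Green is on its hard stop at the same z of 0.0714. Lifting away.

{"op": "drive_tool", "data": {"increments": "0 -15 0 0 255;0 -30 0 0 255;0 -50 0 0 255;0 -50 0 0 255;-20 0 -40 0 255;0 0 0 0 255;0 0 0 0 255;0 0 0 0 255"}}

```text
time: 7.95
position: [0.4753, -0.1044, 0.2154]
tool_rot: [-1.34, 0.976, -0.976]
ft_force: [0.2, -0.1, -0.0]
grip_width: 0.002
```

Run:
```python
from bench import get_image,ctrl
from h import *
s=ctrl.get_state();print(s['time'],s['position'],s['ft_force'],np.abs(s['qd']).max())
d=get_image('wrist');cv2.imwrite('pics/w2.png',d['img'][:,:,::-1])
cv2.imwrite('pics/s2.png',get_image('scene')['img'][:,:,::-1])
```

```text
7.95 [ 0.47528815 -0.10441207  0.21544846] [ 0.20556374 -0.10520914 -0.01166389] 0.009153253390269702
```

View pics/w2.png

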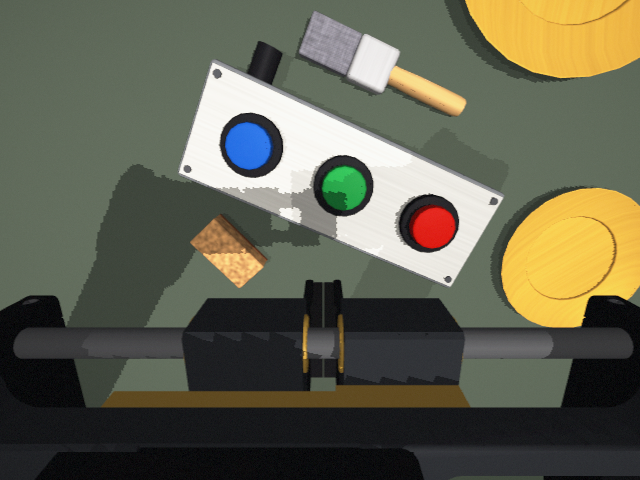

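View pics/s2.png

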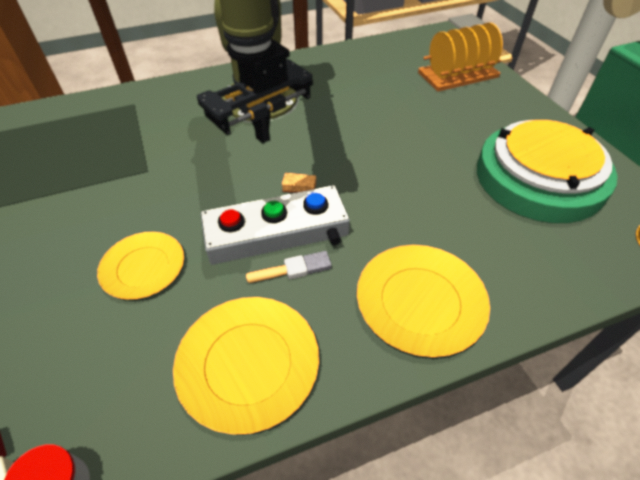

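All three buttons are up at the same pixels as at the start: red (231,219), green (273,211), blue (316,203). The plate is unmoved at (141,265), and the arm is clear and still. Handing in.

```bash
python3 -c "
from bench import workorder
print(workorder.close_job())"
```

```text
the job is handed in; nothing more can be done
None
```

I pressed the blue reset button to its hard stop and released it, then did the same with the green start button. The job was handed in at about 8 s of the 29 s allowed, and no verdict was reported.

- **Presses:** both buttons stopped at a TCP height of 0.0714 m. By the nominal heights that is about 7.6 mm of travel. The force rose to 9.8 N on blue and 8.5 N on green, well above the 4 N spring force.
- **Final checks:** the last scene and wrist images show all three buttons up. By eye, the small plate is at the same scene-image position as at the start, about (141, 265). The red button was never touched, the wrist force read about 0 N, and the arm was clear and still.
- **Disagreement:** the scene and side cameras put the button tops at about 0.069 m instead of 0.079 m. Their horizontal positions matched the wrist camera to about 2 mm. I used the wrist view with the stated height, and the contact forces bore that out.
- **Clipped move:** the first rows towards blue were longer than the tool's per-row limit, so the arm fell about 8 mm short. I corrected this before touching the button.

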